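# Check the breaker, then hold the test probe in the guide ring

## Robot

A 7-joint arm with a two-finger parallel gripper is mounted at the origin on the work surface. World frame = base frame: x ahead of the robot, y to its left, z up, the work surface at z = 0. Lengths are in m, angles in rad, forces in N, time in s.
With the tool pointing down it reaches from about 0.425 to 0.875 m from the base axis. Payload 4.7 kg.
Tool frame: the origin (TCP) lies at the very end of the fingers, on their centre line; the grasp point (between the pads) lies 19 mm behind it; z points along the fingers, y is the line along which they close (so a half turn about z gives the same grasp; the last joint's range is limited). The gripper opens to 87 mm and grips with 3 to 60 N. Pads are 19 mm wide; open, the fingers measure 117 mm over their backs; the gripper's body (75 mm by 190 mm) begins 51 mm behind the grasp point.
Start: joints at [-1.311, 0.321, -0.07, 1.45, 0.023, 1.371, -0.057], TCP at [0.158, 0.63, 0.223] pointing down, gripper open.
Joint ranges: [-2.86, 2.86], [-0.3, 2.09], [-1.38, 1.24], [0.06, 2.45], [-1.56, 4.7], [0.09, 2.05], [-2.69, 2.69]. Speed limits (rad/s): [2.57, 2.57, 3.14, 3.14, 3.14, 3.14, 3.14].

## Interface

Orientations are given as a rotation vector (axis times angle).
In Python, from bench import get_state, get_image, get_calibration, close_job gives the robot as it stands.
- The arm moves only by the shell command python3 -m crank 'ROWS' [FORCE]. ROWS is JSON, a list of rows, each a list of 5 numbers: the opening, from 0 (shut) to 1 (fully open), then the shift along the world's x, y, z in units of 0.2 m (1.0 is 0.2 m), then the turn about the world's z in units of 2 pi rad (1.0 is 2 pi rad). A call has 1 to 5 rows; each row is the pose to reach, as a shift and turn from the pose commanded when the call began, turning the shorter way round; what a row does not reach only later rows make up. A row lasts 1/8 s, in which the tool goes at most 62.5 mm and 10.7 degrees, less where a joint would pass 70% of its speed; a pose out of reach is approached as far as the arm can. A call with a number of a shift or a turn outside -1 to 1 is refused whole. A call with a gripper value outside its range is refused whole. The fingers move at their own pace and stop on an object; FORCE is the grip in N (left out, the last holds). Time passes only in rows, so rows that repeat a pose let the fingers close. It gives the time, the measured TCP pose, the force, the opening and the grip force at its end, in the units of the state.
- get_state(): the state, without advancing time (a new reading comes with each control period).
- get_image(name): name is "scene" or "top"; returns the picture (420x560x3 uint8, red, green, blue); there is no depth.
- get_calibration(name): a dict with "fovy" (degrees; the focal length in pixels is half the picture's height over the tangent of half this angle, whatever the lens; pixels are square), "cx", "cy" (the principal point, pixels), "R" (3x3) and "t" (3): a world point X has camera coordinates R X + t. Camera axes: x right, y down, z forward; pixel columns grow to the right and rows downward; lengths in m; the calibration is good to about 2 mm. A picture is of the moment at which its call begins. get_calibration takes no time and is no camera call.
- close_job(): hands the job in; it is judged then, once.
The state is a dict: "time": time; "joint_positions": joint angles; "qd": joint speeds; "joint_torque": joint torques, N m; "position": TCP position; "tool_rot": TCP orientation; "ft_force": force on the tool from outside, world axes, zero at the start; "torque": the same for the moment, N m; "grip_width": opening from 0.0 (shut) to 1.0 (fully open); "grip_force": force on a finger pad.
Only numpy, scipy, OpenCV 4.12 (cv2) and the standard library are available. Lean on these libraries where they do the work, as an engineer would, in place of code of your own. Each camera call takes 0.05 s, during which the arm holds its last target. There are 200 camera calls.

## Task

Get the toy tester ready and set the probe for the spark test: press the test button on the grey breaker box so that its lever drops, then lift the lever back up until it latches by itself. After that take the probe out of its stand and lower its rod through the guide ring above the toy car, without touching the ring or its frame or the car, until the tip stands about 25 mm below the underside of the ring. Finish there still holding the probe, upright and centred in the bore; leave the other cars and the screwdriver alone.

Things in the scene. Friction and masses are not known exactly. Their poses are not given: they have to be found in the camera images.
- breaker: safety breaker: fixed grey box 90 (x) x 160 (y) x 55 mm high, origin at the centre of its underside. On its top stand the test button (at -y, on a round black boss 44 mm across, 20 mm high) and the drop lever (at +y), 98 mm apart along y. A bare 8 mm shaft runs along y between them 68 mm above the origin. Yaw within 0.4 rad
- button_top (a point): centre of the top of the test button's cap, a plain white disc 30 mm across that stands 10 mm above its boss, 85 mm above the table; it is pressed straight down
- test_button (a joint): test button travel in m, 0 released to 0.006 fully down; a spring needing about 4.5 N at full travel. The lever trips at about 3.5 mm: press it fully down. It must be released again before the lever will latch
- drop_lever (a joint): lever angle in rad: 0 up and latched (leaning 0.3 rad past vertical towards the breaker's +x, resting on its stop by its own weight), 0.3 vertical, 1.55 fully dropped towards the breaker's -x side. Once past vertical (below about 0.25) it falls onto its stop by itself; 0.08 kg, swings freely
- lever_bar (a point): centre of the black cross bar at the lever's free end: 36 mm long along the breaker's y, 14 mm across, 60 mm from the pivot. Dropped, it hangs 32 mm in front (-x) of the box, 87 mm above the table. Pinched from above by its two flat ends, it turns freely between the fingers and can be carried up along its 60 mm arc (a level push with a finger's side jams)
- lever_pivot (a point): the lever's hinge axis (parallel to the breaker's y), 68 mm above the table and 20 mm to -x of the breaker's origin
- stand: fixed probe stand: grey block 70 x 70 mm on a 100 x 100 mm foot 10 mm thick, top 95 mm above the table, with an upright 14 mm hole; origin at the centre of its underside
- probe: test probe, 0.1 to 0.2 kg, standing upright in the stand: black square handle 24 x 24 mm (faces along its x and y) and 60 mm long above a round flange 36 mm across and 8 mm thick; below the flange a plain steel rod 10 mm in diameter, 83 mm long. Origin on the axis at the underside of the flange, z up; the handle spans 8 to 68 mm above the origin
- probe_grip (a point): on the probe's axis, 44 mm above its origin, 127 mm above the tip: where to grip the handle from above
- probe_tip (a point): lower end of the probe's rod, on the axis, 83 mm below the probe's origin
- fixture: fixed aluminium guide frame: base plate 130 x 150 x 12 mm, two posts along y, and a cross plate 60 (x) x 150 (y) mm whose top is 117 mm above the table. In its middle sits the white guide ring. Origin at the centre of the base's underside
- guide_top (a point): centre of the upper mouth of the guide ring, 125 mm above the table: plain upright bore of 26 mm, ring 44 mm outside and 20 mm deep (from 125 down to 105 mm above the table)
- car_tested: moulded green toy car, 76 x 46 mm, 45 mm high, origin at the centre of its underside, nose towards its -x; it stands on the frame's base under the ring, its roof 57 mm above the table
- car_a: moulded green toy car, 76 x 46 mm, 45 mm high, origin at the centre of its underside, nose towards its -x; bystander on the table
- car_b: moulded green toy car, 76 x 46 mm, 45 mm high, origin at the centre of its underside, nose towards its -x; bystander on the table
- screwdriver: screwdriver lying on the table, bystander, origin at the centre of its underside
Mind the look-alikes: they are no part of the job. What is shaped like the breaker but purple or red is not meant.

How it is judged:
By the outcome, as a careful person would: the job done as asked, in the order asked, and still so for the second after the job is handed in, while the arm keeps its last pose, push and grip.
It also fails if it takes over 56 s, if anything falls off the work surface, if the arm or the gripper's body presses on something with over 40 N, if the wrist force passes 120 N, or if a joint passes its speed limit or range.

## Working session

There is one attempt and no reset: what is moved stays moved. The work goes in short steps, Python scripts to look and compute and a shell command to move; the robot and the scene stay as the last step left them, time stands still between calls to the robot, and variables do not carry over. Pictures are saved under pics/ and viewed, at most 10 in all, crops included, and the job is handed in when it is done.

```bash
ls; mkdir -p pics; cat > h.py <<'E'
import numpy as np, cv2
from bench import *
def px(name,X):
    c=get_calibration(name);f=210/np.tan(np.radians(c['fovy'])/2)
    p=np.array(c['R'])@np.array(X,float)+np.array(c['t']);return f*p[0]/p[2]+c['cx'],f*p[1]/p[2]+c['cy']
def ray(name,u,v,z):
    c=get_calibration(name);f=210/np.tan(np.radians(c['fovy'])/2)
    R=np.array(c['R']);o=-R.T@np.array(c['t']);d=R.T@np.array([(u-c['cx'])/f,(v-c['cy'])/f,1])
    return o+d*(z-o[2])/d[2]
def snap(name,fn):
    im=get_image(name);cv2.imwrite('pics/'+fn,im[:,:,::-1]);return im
E
python3 - <<'E'
from h import *
snap('top','top0.png');snap('scene','scene0.png')
for n in('top','scene'):
    c=get_calibration(n);print(n,c['fovy'],c['cx'],c['cy'],-np.array(c['R']).T@np.array(c['t']))
s=get_state();print(s['time'],s['position'],s['tool_rot'],s['grip_width'])
E
```

```text
pics
top 56.460387770920356 272.3495900769467 214.31780157543278 [0.40827488 0.00463453 1.10031348]
scene 51.6587776175778 277.0676700981384 209.52768942988823 [1.33713332 0.39602787 0.75988819]
0.1 [0.15811325 0.62997565 0.22158705] [-3.85093682e-01 -3.11781561e+00  2.69101454e-03] 1.000280282197071
```

View pics/top0.png

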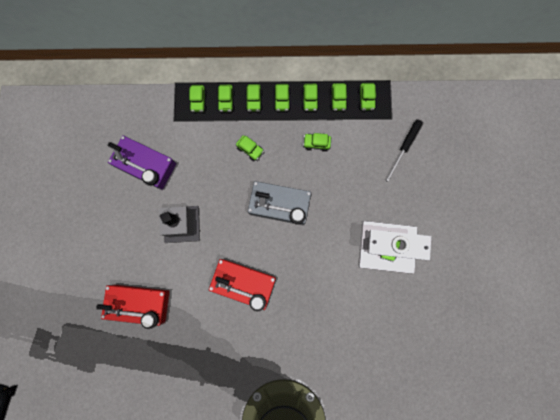

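View pics/scene0.png

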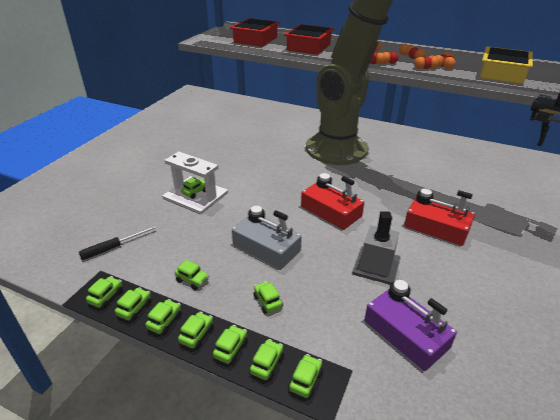

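The top view shows the grey breaker at about (280,203), with its button at (297,215) and lever bar near (262,197). The probe is at (170,218) and the ring at (400,244). In the scene view the button is at (257,211), the probe at (384,225) and the ring at (191,160). I'll zoom in on these.

```bash
python3 - <<'E'
from h import *
a=cv2.imread('pics/top0.png');b=cv2.imread('pics/scene0.png')
def cr(im,u,v,w=40,h=30,k=5): return cv2.resize(im[v-h:v+h,u-w:u+w],None,fx=k,fy=k,interpolation=cv2.INTER_CUBIC)
A=np.hstack([cr(a,280,203),cr(b,265,235)]);B=np.hstack([cr(a,180,222),cr(b,195,180)])
cv2.imwrite('pics/z0.png',np.vstack([A,B]))
def blob(im,m,u,v,r):
    k=np.zeros(m.shape,np.uint8);k[v-r:v+r,u-r:u+r]=1
    n,l,s,c=cv2.connectedComponentsWithStats(m.astype(np.uint8)*k)
    return [(np.round(c[i],1).tolist(),s[i].tolist()) for i in range(1,n) if s[i,4]>15]
for n,im,u,v in(('top',a,297,215),('scene',b,257,211)):
    for c,s in blob(im,im.min(2)>195,u,v,14): print('button',n,c,s,ray(n,*c,.085).round(4))
g=a.max(2)
for c,s in blob(a,g<45,262,197,16): print('dark lever top',c,s)
for c,s in blob(a,g<45,170,218,16): print('probe top',c,s,ray('top',*c,.163-.0).round(4))
hsv=cv2.cvtColor(a,40)
for c,s in blob(a,(g<200)|(hsv[:,:,1]>60),400,244,9): print('bore',c,s,ray('top',*c,.125).round(4))
E
```

```text
button top [297.3, 214.6] [293, 210, 10, 10, 80] [ 0.5433 -0.0393  0.085 ]
button scene [255.8, 208.4] [251, 206, 11, 6, 53] [ 0.5459 -0.0386  0.085 ]
dark lever top [261.6, 194.6] [256, 192, 13, 6, 45]
probe top [169.7, 218.7] [161, 213, 18, 13, 168] [0.5243 0.2737 0.163 ]
bore [393.8, 243.6] [391, 235, 10, 18, 49] [ 0.4646 -0.2754  0.125 ]
bore [400.9, 244.2] [396, 239, 11, 11, 103] [ 0.463  -0.2928  0.125 ]
```

View pics/z0.png

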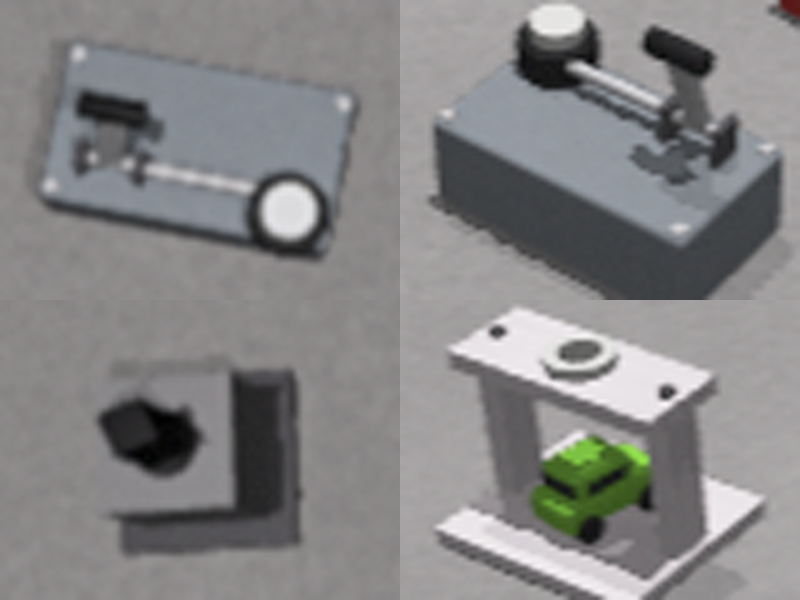

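```bash
python3 - <<'E'
from h import *
a=cv2.imread('pics/top0.png');b=cv2.imread('pics/scene0.png')
P=lambda x,y:ray('top',240+x/5,173+y/5,.056)[:2]
c1,c2,c3=P(78,52),P(345,102),P(50,187);c1,c2,c3=map(np.array,(c1,c2,c3))
d=c1-c2;print('yaw',np.arctan2(-d[0],d[1]),np.linalg.norm(d),'short',c1-c3,'centre',(c2+c3)/2)
print('bar latched',ray('top',261.6-0.4,194.2,.13))
print('handle top',ray('top',166,218,.163),'ring scene',ray('scene',155+580/5-0,150+52/5,.125))
def cr(im,u,v): 
    x=im[v-20:v+20,u-20:u+20];x=np.clip(x.astype(float)*2.2+15,0,255).astype(np.uint8)
    return cv2.resize(x,(400,400),interpolation=cv2.INTER_CUBIC)
cv2.imwrite('pics/z1.png',np.hstack([cr(a,170,218),cr(b,384,225)]))
# bore in scene
g=b.max(2);m=(g<190).astype(np.uint8);n,l,s,c=cv2.connectedComponentsWithStats(m[152:168,178:206])
for i in range(1,n): print('scene bore',c[i]+[178,152],s[i],ray('scene',*(c[i]+[178,152]),.125))
E
```

```text
yaw -0.19428894800191618 0.14767873051956626 short [ 0.07428181 -0.01483998] centre [0.58210356 0.00708812]
bar latched [0.58967426 0.0530816  0.13      ]
handle top [0.52605273 0.28277076 0.163     ] ring scene [ 0.37081586 -0.07922514  0.125     ]
scene bore [197.0733945 154.3853211] [  4   0  24   9 109] [ 0.4316499  -0.29023076  0.125     ]
scene bore [190.51351351 159.78378378] [ 8  6 10  5 37] [ 0.46573635 -0.28995084  0.125     ]
scene bore [190.92105263 163.89473684] [ 5  9 16  6 38] [ 0.48432844 -0.27589996  0.125     ]
scene bore [180.6 166.4] [ 0 13  8  3 15] [ 0.50797527 -0.29438196  0.125     ]
```

View pics/z1.png

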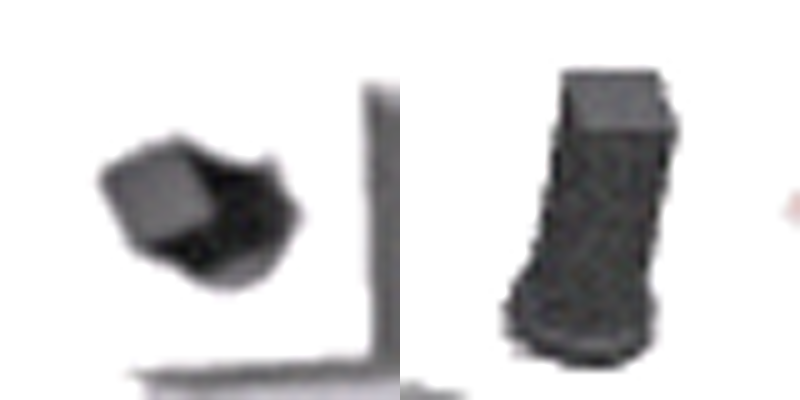

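The probe handle's top face is a square centred at about (165.3,217) in the top view, with faces turned about 29° from x. In the scene view its centre is at about (385.6,215). All the sizes check out, so I'll start moving towards the button.

```bash
python3 -m crank '[[0,0.25,-0.3,0,0.009],[0,0.5,-0.6,0,0.009],[0,0.7,-0.9,0,0.009],[0,0.75,-1,0,0.009],[0,0.75,-1,0,0.009]]' 20
python3 -m crank '[[0,0.25,-0.3,0,0],[0,0.5,-0.6,0,0],[0,0.7,-0.9,0,0],[0,0.75,-1,0,0],[0,0.75,-1,0,0]]'
python3 -m crank '[[0,0.1,-0.3,0,0],[0,0.2,-0.6,0,0],[0,0.35,-0.9,0,0],[0,0.43,-1,0,0],[0,0.43,-1,0,0]]'
python3 - <<'E'
from h import *
for n,u,v in(('top',165.2,217),('scene',385.6,215.2)):print(ray(n,u,v,.163))
E
```

```text
time: 0.72
position: [0.3124, 0.4255, 0.2226]
tool_rot: [0.312, 3.125, -0.002]
ft_force: [-0.1, 0.7, 0.6]
grip_width: 0.517
grip_force: 0.0
time: 1.35
position: [0.4608, 0.2258, 0.2225]
tool_rot: [0.311, 3.125, -0.002]
ft_force: [0.1, 0.4, 0.2]
grip_width: 0.021
grip_force: 0.0
time: 1.98
position: [0.545, 0.0296, 0.2222]
tool_rot: [-0.301, -3.127, 0.001]
ft_force: [0.2, 0.9, -0.8]
grip_width: 0.007
grip_force: 0.0
[0.52851031 0.28481183 0.163     ]
[0.53614339 0.28744701 0.163     ]
```

```bash
python3 -m crank '[[0,0,-0.25,-0.1,0],[0,0,-0.343,-0.35,0],[0,0,-0.343,-0.6,0],[0,0,-0.343,-0.62,0],[0,0,-0.343,-0.62,0]]'
python3 -m crank '[[0,0,0,-0.03,0],[0,0,0,-0.06,0],[0,0,0,-0.08,0],[0,0,0,-0.1,0],[0,0,0,-0.1,0]]'
python3 - <<'E'
from h import *
b=snap('scene','s1.png')[:,:,::-1];a=snap('top','t1.png')[:,:,::-1]
cv2.imwrite('pics/z2.png',np.hstack([cv2.resize(b[175:275,220:320],(400,400)),cv2.resize(a[165:245,240:320],(400,400))]))
E
```

```text
time: 2.6
position: [0.545, -0.0361, 0.0996]
tool_rot: [0.292, 3.127, 0.001]
ft_force: [0.4, -0.6, -0.2]
grip_width: 0.008
grip_force: 0.0
time: 3.22
position: [0.5448, -0.0378, 0.0794]
tool_rot: [0.297, 3.127, 0.002]
ft_force: [-1.4, 0.9, 6.5]
grip_width: 0.007
grip_force: 3.3
```

View pics/z2.png

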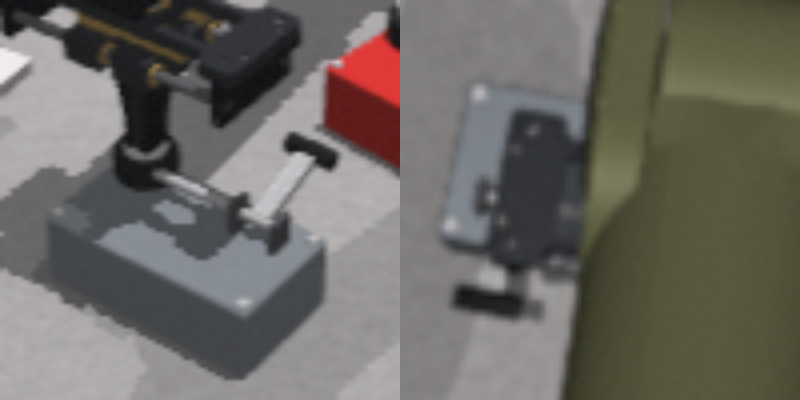

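The lever has dropped; its bar is at about (257.6,225) in the top view and (297.5,212.5) in the scene view. I'll release the button and locate the bar.

```bash
python3 -m crank '[[0,0,0,0.1,0],[0.3,0,0,0.35,0],[0.6,-0.2,0.3,0.35,0],[0.7,-0.2,0.4,0.35,0],[0.7,-0.2,0.45,0.35,0]]'
python3 - <<'E'
from h import *
for n,u,v,z in(('top',257.3,224.7,.094),('scene',297.5,212.5,.090)):print(ray(n,u,v,z))
y=-.19;print(np.array([.572,.0565])-.057*np.array([np.cos(y),np.sin(y)]))
E
```

```text
time: 3.95
position: [0.5037, 0.0536, 0.1484]
tool_rot: [-0.292, -3.128, -0.001]
ft_force: [-0.3, -0.6, 0.3]
grip_width: 0.371
grip_force: 0.0
[0.51623021 0.0648099  0.094     ]
[0.52219876 0.06868114 0.09      ]
[0.51602576 0.06726496]
```

```bash
python3 -m crank '[[0.7,0.068,0.068,0,0],[0.7,0.068,0.068,0,0],[0.7,0.068,0.068,-0.1,0],[0.7,0.068,0.068,-0.1,0],[0.7,0.068,0.068,-0.1,0]]'
python3 - <<'E'
from h import *
b=snap('scene','s2.png')[:,:,::-1];a=snap('top','t2.png')[:,:,::-1]
cv2.imwrite('pics/z3.png',np.hstack([cv2.resize(b[165:255,240:330],(500,500)),cv2.resize(a[185:245,235:295],(300,500))]))
print(get_state()['position'])
E
```

```text
time: 4.58
position: [0.5182, 0.0646, 0.1289]
tool_rot: [0.299, 3.127, -0.001]
ft_force: [0.1, 1.2, -0.4]
grip_width: 0.696
grip_force: 0.0
[0.51838833 0.06510385 0.12926528]
```

View pics/z3.png

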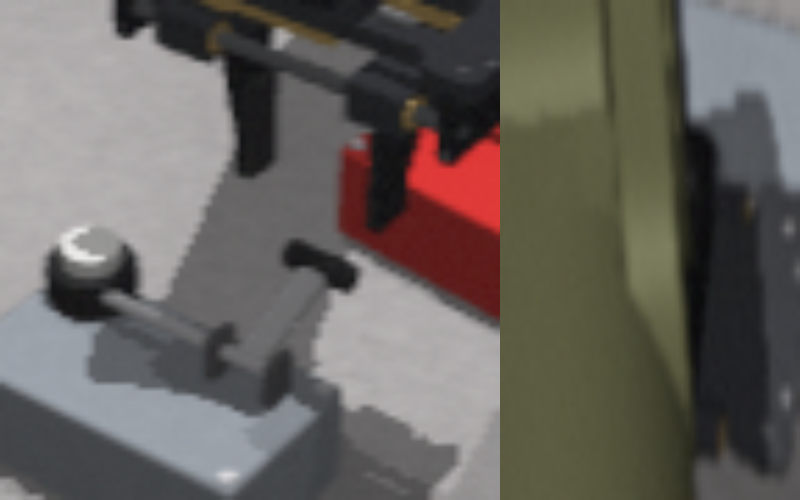

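The fingers straddle the dropped bar, and the button has come back up. I'll go down and pinch the bar.

```bash
python3 -m crank '[[0.7,0,0,-0.15,0],[0.7,0,0,-0.27,0],[0.7,0,0,-0.275,0],[0.55,0,0,-0.275,0],[0.5,0,0,-0.275,0]]' 8
python3 -m crank '[[0.3,0,0,0,0],[0.3,0,0,0,0],[0.3,0,0,0,0],[0.3,0,0,0,0]]' 8
python3 - <<'E'
from h import *
print(get_state()['position'])
E
```

```text
time: 5.3
position: [0.5188, 0.0656, 0.0749]
tool_rot: [0.297, 3.125, 0.002]
ft_force: [0.4, 0.5, 0.1]
grip_width: 0.56
grip_force: 0.0
time: 5.8
position: [0.5182, 0.0658, 0.0741]
tool_rot: [0.297, 3.127, 0.001]
ft_force: [-1.0, 0.7, 4.2]
grip_width: 0.417
grip_force: 8.0
[0.51821278 0.06578171 0.0741347 ]
```

```bash
python3 -m crank '[[0.3,0.012,-0.002,0.034,0],[0.3,0.031,-0.006,0.067,0],[0.3,0.053,-0.01,0.098,0],[0.3,0.079,-0.015,0.125,0],[0.3,0.079,-0.015,0.125,0]]' 8
python3 -m crank '[[0.3,0.029,-0.006,0.024,0],[0.3,0.059,-0.011,0.044,0],[0.3,0.093,-0.018,0.06,0],[0.3,0.128,-0.025,0.071,0],[0.3,0.128,-0.025,0.071,0]]' 8
python3 -m crank '[[0.3,0.037,-0.007,0.007,0],[0.3,0.073,-0.014,0.0095,0],[0.3,0.102,-0.02,0.008,0],[0.3,0.117,-0.023,0.006,0],[0.3,0.117,-0.023,0.006,0]]' 8
python3 - <<'E'
from h import *
b=snap('scene','s3.png')[:,:,::-1]
cv2.imwrite('pics/z4.png',cv2.resize(b[155:265,220:330],(500,500)))
print(get_state()['position'])
E
```

```text
time: 6.42
position: [0.5338, 0.0626, 0.0992]
tool_rot: [-0.297, -3.127, -0.001]
ft_force: [-2.1, 2.1, 4.4]
grip_width: 0.409
grip_force: 8.0
time: 7.05
position: [0.5605, 0.0573, 0.1133]
tool_rot: [0.297, 3.126, 0.0]
ft_force: [0.4, 2.7, 2.9]
grip_width: 0.413
grip_force: 8.0
time: 7.68
position: [0.5832, 0.0528, 0.1141]
tool_rot: [0.297, 3.126, 0.0]
ft_force: [1.0, 2.1, 3.6]
grip_width: 0.412
grip_force: 8.0
[0.58311642 0.05280939 0.11416281]
```

View pics/z4.png

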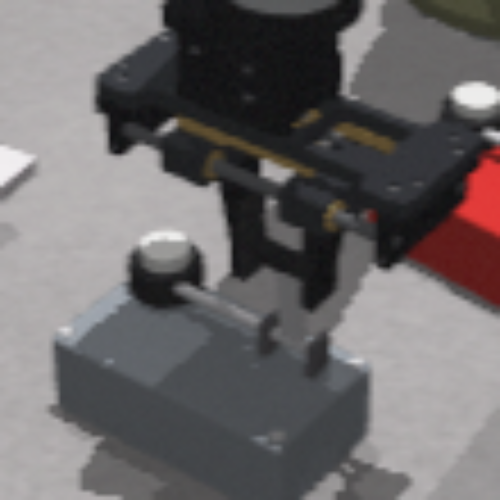

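```bash
python3 -m crank '[[0.6,0,0,0,0],[0.7,0,0,0,0],[0.7,0,0,0.02,0],[0.7,0,0,0.3,0],[0.7,0,0,0.5,0]]' 8
python3 -m crank '[[0.8,-0.1,0.3,0.1,0.028],[0.8,-0.2,0.6,0.1,0.056],[0.8,-0.25,0.85,0.1,0.084],[0.8,-0.26,0.85,0.1,0.111],[0.8,-0.26,0.85,0.1,0.111]]' 
python3 - <<'E'
from h import *
b=snap('scene','s4.png')[:,:,::-1];a=snap('top','t4.png')[:,:,::-1]
cv2.imwrite('pics/z5.png',np.hstack([cv2.resize(b[160:280,230:430],(800,480))]))
s=get_state();print(s['position'],s['joint_positions'])
E
```

```text
time: 8.35
position: [0.5828, 0.0524, 0.216]
tool_rot: [0.297, 3.126, -0.0]
ft_force: [0.1, 0.3, 0.8]
grip_width: 0.689
grip_force: 0.0
time: 8.98
position: [0.5304, 0.2229, 0.234]
tool_rot: [0.788, -3.041, 0.001]
ft_force: [-0.0, 0.1, -0.8]
grip_width: 0.794
grip_force: 0.0
[0.53103097 0.22158983 0.23411045] [-0.72835316  0.15626189  0.32185807  1.63741183 -0.04993398  1.35597181
  1.67454548]
```

View pics/z5.png

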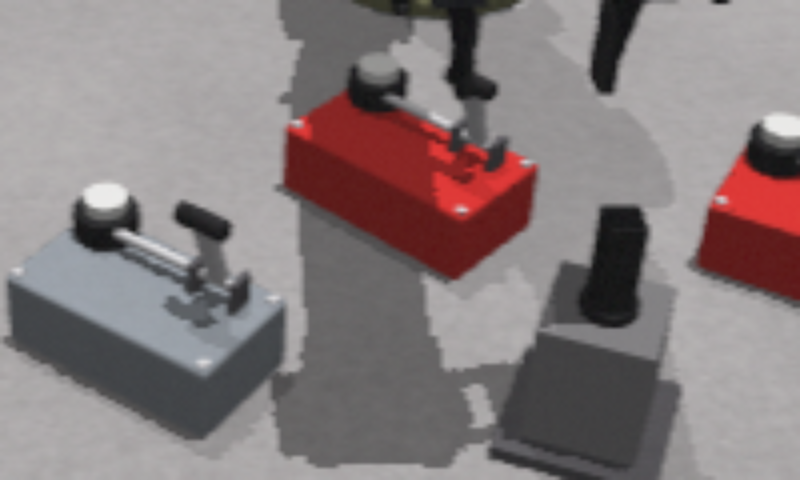

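The lever has stayed latched. I'll move on to the probe.

```bash
python3 -m crank '[[0.8,0,0.29,0,0],[0.8,0,0.32,-0.1,0],[0.8,0,0.32,-0.2,0],[0.8,0,0.32,-0.25,0],[0.8,0,0.32,-0.25,0]]' 
python3 - <<'E'
from h import *
b=snap('scene','s5.png')[:,:,::-1];a=snap('top','t5.png')[:,:,::-1]
s=get_state();print(s['position'])
cv2.imwrite('pics/z6.png',np.hstack([cv2.resize(b[170:270,340:440],(400,400)),cv2.resize(a[190:250,140:200],(400,400))]))
E
```

```text
time: 9.7
position: [0.5306, 0.2856, 0.1833]
tool_rot: [0.786, -3.04, 0.001]
ft_force: [-0.3, 0.1, 0.0]
grip_width: 0.799
grip_force: 0.0
[0.53119655 0.28644835 0.18474007]
```

View pics/z6.png

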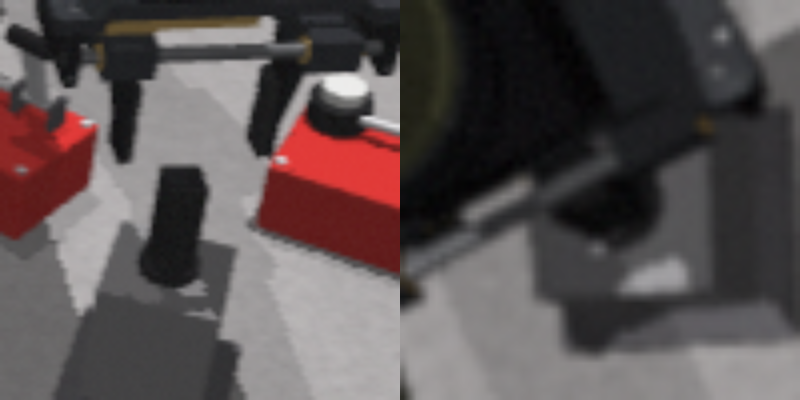

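The fingers are centred on either side of the handle, whose top is at about (386,213) in the scene view. I'll go down and grip.

```bash
python3 -m crank '[[0.8,0,0,-0.15,0],[0.8,0,0,-0.3,0],[0.8,0,0,-0.32,0],[0.8,0,0,-0.32,0],[0.5,0,0,-0.32,0]]' 20
python3 -m crank '[[0.1,0,0,0,0],[0.1,0,0,0,0],[0.1,0,0,0,0],[0.1,0,0,0,0],[0.1,0,0,0,0]]' 30
python3 - <<'E'
from h import *
print(get_state()['torque'])
E
```

```text
time: 10.42
position: [0.5317, 0.2874, 0.1218]
tool_rot: [-0.789, 3.038, 0.002]
ft_force: [0.2, 0.1, 0.4]
grip_width: 0.749
grip_force: 0.0
time: 11.05
position: [0.5306, 0.2869, 0.12]
tool_rot: [0.79, -3.041, -0.0]
ft_force: [-0.1, 0.5, -0.0]
grip_width: 0.278
grip_force: 29.2
[0.05458594 0.00713644 0.04835197]
```

```bash
python3 -m crank '[[0.1,0,0,0.08,0],[0.1,0,0,0.25,0],[0.1,0,0,0.5,0],[0.1,0,0,0.75,0],[0.1,0,0,0.78,0]]' 30
python3 -m crank '[[0.1,0,-0.2,0,-0.025],[0.1,-0.05,-0.45,0,-0.05],[0.1,-0.1,-0.7,0,-0.075],[0.1,-0.11,-0.9,0,-0.1],[0.1,-0.11,-1,0,-0.125]]'
python3 -m crank '[[0.1,0,-0.2,0,-0.025],[0.1,-0.05,-0.45,0,-0.025],[0.1,-0.1,-0.7,0,-0.025],[0.1,-0.11,-0.9,0,-0.025],[0.1,-0.11,-1,0,-0.025]]'
python3 -m crank '[[0.1,0,-0.2,0,0],[0.1,-0.05,-0.4,0,0],[0.1,-0.1,-0.6,0,0],[0.1,-0.11,-0.75,0,0],[0.1,-0.11,-0.75,0,0]]'
python3 - <<'E'
from h import *
s=get_state();print(s['position'],s['joint_positions'].__repr__())
E
```

```text
time: 11.68
position: [0.5326, 0.2877, 0.2816]
tool_rot: [-0.787, 3.033, 0.005]
ft_force: [0.0, -1.0, -1.7]
grip_width: 0.276
grip_force: 29.3
time: 12.3
position: [0.5078, 0.0837, 0.2755]
tool_rot: [-0.447, -3.108, 0.001]
ft_force: [0.5, 0.8, -1.9]
grip_width: 0.278
grip_force: 29.3
time: 12.92
position: [0.4853, -0.116, 0.2755]
tool_rot: [-0.682, -3.066, 0.0]
ft_force: [-0.0, 1.3, -2.2]
grip_width: 0.28
grip_force: 29.3
time: 13.55
position: [0.4628, -0.2658, 0.2754]
tool_rot: [-0.685, -3.065, 0.002]
ft_force: [0.8, 1.1, -0.4]
grip_width: 0.279
grip_force: 29.3
[ 0.46283186 -0.26580686  0.27544121] array([-0.32053389,  0.04636911,  0.82633182,  1.68226182, -0.03309178,
        1.42898743,  1.64095277])
```

```bash
python3 - <<'E'
from h import *
b=snap('scene','s7.png')[:,:,::-1];a=snap('top','t7.png')[:,:,::-1]
cv2.imwrite('pics/z7.png',np.hstack([cv2.resize(b[90:210,140:240],(500,600),interpolation=cv2.INTER_CUBIC),cv2.resize(a[200:290,350:450],(300,600))]))
s=get_state()['position']
for n in('scene','top'):
  for X in ([s[0],s[1],s[2]-.108],[s[0],s[1],s[2]-.025],[.4643,-.2914,.125]): print(n,np.round(px(n,X),1))
E
```

```text
scene [197.2 148.5]
scene [193.8 121.1]
scene [190.4 159.4]
top [393.4 242.7]
top [404.4 240.3]
top [400.3 243.7]
```

View pics/z7.png

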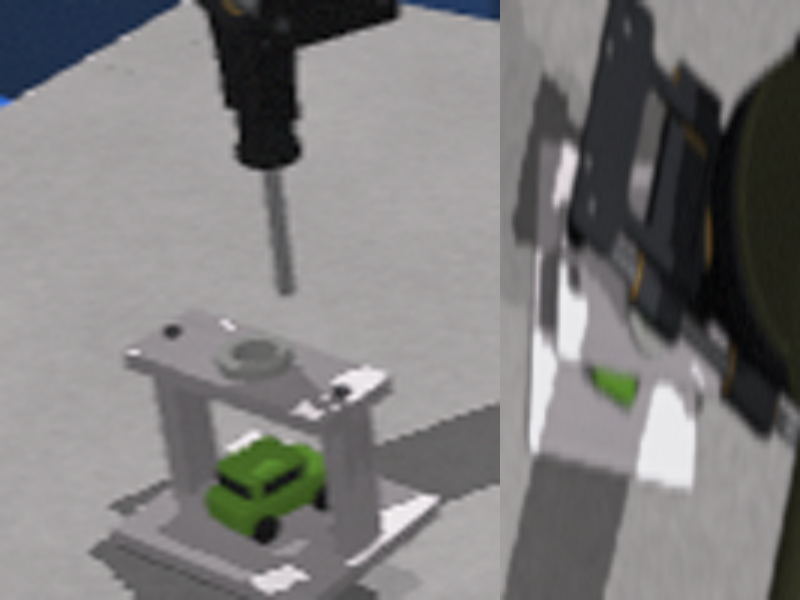

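```bash
python3 - <<'E'
from h import *
def fit(fn,n,u,v,w,off=(0,0)):
    im=cv2.imread('pics/'+fn);c=im[v-w:v+w,u-w:u+w];k=8
    g=cv2.resize(c,None,fx=k,fy=k,interpolation=cv2.INTER_CUBIC);h=cv2.cvtColor(g,40)
    gr=np.where(h[:,:,1]>70,0,g.max(2)).astype(np.uint8)
    t,_=cv2.threshold(gr,0,255,cv2.THRESH_OTSU)
    for T in(t-15,t,t+15):
        cs,_=cv2.findContours((gr<T).astype(np.uint8),cv2.RETR_CCOMP,cv2.CHAIN_APPROX_NONE)
        for q in cs:
            if len(q)>60 and cv2.pointPolygonTest(q,(w*k,w*k),False)>0:
                e=cv2.fitEllipse(q);p=(np.array(e[0])+.5)/k-.5+[u-w,v-w]
                print(fn,T,p.round(2),np.round(np.array(e[1])/k,1),ray(n,*(p-off),.125).round(4))
fit('top0.png','top',401,244,9)
fit('scene0.png','scene',191,160,9)
fit('s7.png','scene',191,160,9,(-.3,-.4))
s=get_state()['position'];c=-np.array(get_calibration('scene')['R'])[0];print(s,'image-right dir',-c)
E
```

```text
top0.png 118.0 [400.44 244.14] [9.1 9.9] [ 0.4632 -0.2917  0.125 ]
top0.png 133.0 [400.55 244.17] [ 9.5 10.1] [ 0.4631 -0.2919  0.125 ]
top0.png 148.0 [400.64 244.19] [ 9.8 10.4] [ 0.4631 -0.2922  0.125 ]
scene0.png 168.0 [190.38 159.77] [4.5 8.9] [ 0.4658 -0.2903  0.125 ]
scene0.png 183.0 [190.4  159.77] [4.7 9.2] [ 0.4658 -0.2903  0.125 ]
scene0.png 198.0 [190.4  159.77] [5.  9.6] [ 0.4658 -0.2903  0.125 ]
s7.png 119.0 [191.39 164.01] [11.5 17.4] [ 0.4858 -0.2723  0.125 ]
s7.png 134.0 [191.29 163.77] [12.1 17.9] [ 0.4848 -0.2733  0.125 ]
s7.png 149.0 [190.38 162.62] [13.9 19.8] [ 0.4806 -0.2792  0.125 ]
[ 0.46430499 -0.26236837  0.27532632] image-right dir [-0.42615559  0.90464908 -0.00120425]
```

```bash
python3 -m crank '[[0.1,0.005,-0.08,0,0],[0.1,0.005,-0.137,-0.05,0],[0.1,0.005,-0.137,-0.12,0],[0.1,0.005,-0.137,-0.15,0],[0.1,0.005,-0.137,-0.15,0]]'
python3 -m crank '[[0.1,0,0,0,0],[0.1,0,0,0,0],[0.1,0,0,0,0],[0.1,0,0,0,0],[0.1,0,0,0,0]]'
python3 - <<'E'
from h import *
P=[]
for i in range(6):
    b=get_image('scene');P.append(get_state()['position'])
P=np.array(P);print(P.round(4),P.mean(0))
b=b[:,:,::-1];cv2.imwrite('pics/s8.png',b)
cv2.imwrite('pics/z8.png',cv2.resize(b[115:175,150:230],(800,600),interpolation=cv2.INTER_CUBIC))
m=P.mean(0)
for X in ([m[0],m[1],m[2]-.108],[m[0],m[1],m[2]-.03],[.4647,-.2909,.125],[.4647,-.2909,m[2]-.108]):print(np.round(px('scene',X),2))
E
```

```text
time: 14.28
position: [0.4654, -0.2895, 0.2451]
tool_rot: [-0.675, -3.067, -0.001]
ft_force: [0.3, 0.1, -1.1]
grip_width: 0.279
grip_force: 29.3
time: 14.9
position: [0.4656, -0.2905, 0.246]
tool_rot: [0.677, 3.068, 0.0]
ft_force: [-0.1, 0.1, -1.6]
grip_width: 0.28
grip_force: 29.3
[[ 0.4656 -0.2905  0.246 ]
 [ 0.4656 -0.2905  0.246 ]
 [ 0.4656 -0.2905  0.246 ]
 [ 0.4656 -0.2905  0.246 ]
 [ 0.4656 -0.2905  0.246 ]
 [ 0.4656 -0.2905  0.246 ]] [ 0.46559791 -0.29051601  0.24598222]
[189.82 155.77]
[186.35 130.95]
[190.44 159.55]
[189.89 155.6 ]
```

View pics/z8.png

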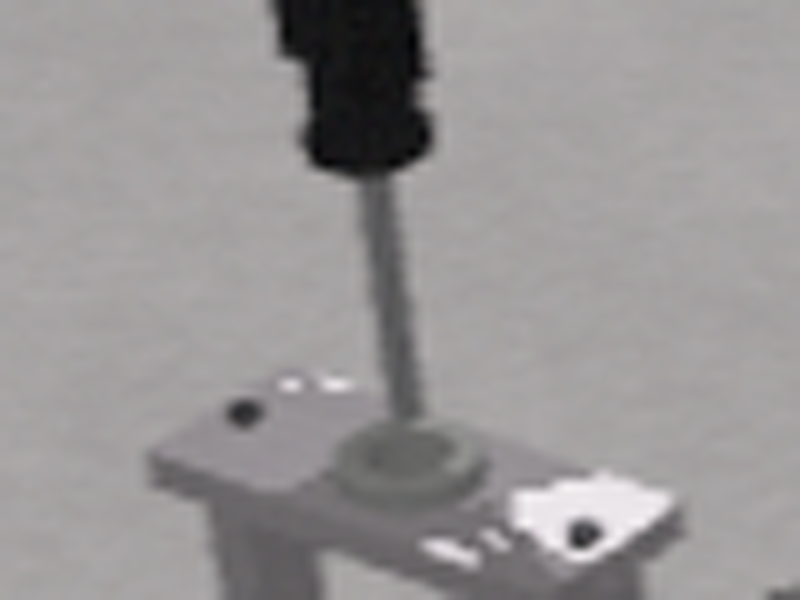

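The tip is at about (190.3,156), just above the bore, whose centre is at about (190.4,160). Carried down to the mouth of the ring it lands within about 1 mm of centre. I'll make a small correction and lower it slowly.

```bash
python3 -m crank '[[0.1,0,-0.003,0,0],[0.1,0,-0.003,-0.02,0],[0.1,0,-0.003,-0.04,0],[0.1,0,-0.003,-0.07,0],[0.1,0,-0.003,-0.1,0]]'
python3 -m crank '[[0.1,0,0,-0.03,0],[0.1,0,0,-0.06,0],[0.1,0,0,-0.09,0],[0.1,0,0,-0.12,0],[0.1,0,0,-0.13,0]]'
python3 - <<'E'
from h import *
b=snap('scene','s9.png')[:,:,::-1];s=get_state();m=s['position'];print(m,s['ft_force'])
for z in(.08,.125,.15):print(z,np.round(px('scene',[m[0],m[1],z]),2))
# dark rod profile just above the ring and below it
g=b.max(2).astype(int)
for v in (144,147,150,153,155): print(v,list(g[v,182:198]))
E
```

```text
time: 15.82
position: [0.4655, -0.291, 0.2254]
tool_rot: [-0.677, -3.068, -0.0]
ft_force: [-0.8, 0.7, -1.9]
grip_width: 0.274
grip_force: 29.3
time: 16.45
position: [0.4654, -0.291, 0.1995]
tool_rot: [-0.677, -3.067, -0.0]
ft_force: [0.3, -0.4, -1.4]
grip_width: 0.276
grip_force: 29.3
[ 0.46536976 -0.29099942  0.19945766] [-0.52652527 -0.98379261 -2.11603889]
0.08 [192.15 172.96]
0.125 [190.28 159.65]
0.15 [189.21 152.  ]
144 [np.int64(104), np.int64(25), np.int64(26), np.int64(20), np.int64(25), np.int64(25), np.int64(26), np.int64(28), np.int64(26), np.int64(28), np.int64(24), np.int64(26), np.int64(43), np.int64(119), np.int64(165), np.int64(166)]
147 [np.int64(168), np.int64(167), np.int64(152), np.int64(107), np.int64(60), np.int64(53), np.int64(39), np.int64(50), np.int64(64), np.int64(103), np.int64(149), np.int64(167), np.int64(166), np.int64(168), np.int64(167), np.int64(167)]
150 [np.int64(166), np.int64(167), np.int64(167), np.int64(167), np.int64(168), np.int64(152), np.int64(113), np.int64(93), np.int64(91), np.int64(132), np.int64(171), np.int64(170), np.int64(169), np.int64(168), np.int64(168), np.int64(167)]
153 [np.int64(153), np.int64(155), np.int64(161), np.int64(168), np.int64(168), np.int64(157), np.int64(123), np.int64(92), np.int64(92), np.int64(105), np.int64(144), np.int64(165), np.int64(165), np.int64(166), np.int64(167), np.int64(169)]
155 [np.int64(151), np.int64(151), np.int64(152), np.int64(153), np.int64(154), np.int64(154), np.int64(131), np.int64(95), np.int64(94), np.int64(105), np.int64(143), np.int64(166), np.int64(166), np.int64(165), np.int64(164), np.int64(167)]
```

No contact so far, and the rod is in line with the bore to within about 0.6 mm. I'll do the last 11.5 mm.

```bash
python3 -m crank '[[0.1,0,-0.002,-0.02,0],[0.1,0,-0.002,-0.04,0],[0.1,0,-0.002,-0.057,0],[0.1,0,-0.002,-0.057,0],[0.1,0,-0.002,-0.057,0]]'
python3 -m crank '[[0.1,0,0,0,0],[0.1,0,0,0,0],[0.1,0,0,0,0],[0.1,0,0,0,0]]'
python3 - <<'E'
from h import *
b=snap('scene','s10.png')[:,:,::-1].astype(int)
g=b.max(2)
for v in (154,155,156): w=np.clip(150-g[v,185:195],0,None);print(v,(w*np.arange(185,195)).sum()/w.sum())
# tip: below-ring change versus the earlier picture
d=np.abs(b-cv2.imread('pics/s8.png').astype(int)).max(2)[163:182,184:200]>30;print(np.argwhere(d).max(0)+[163,184] if d.any() else 0)
m=get_state()['position'];print(m,px('scene',[m[0],m[1],m[2]-.108]),px('scene',[m[0],m[1],.138]))
E
```

```text
time: 17.12
position: [0.4657, -0.2916, 0.1887]
tool_rot: [0.677, 3.068, 0.0]
ft_force: [1.2, 0.1, -1.8]
grip_width: 0.278
grip_force: 29.3
time: 17.62
position: [0.4656, -0.2915, 0.1886]
tool_rot: [0.677, 3.068, 0.0]
ft_force: [0.1, 0.3, -1.3]
grip_width: 0.279
grip_force: 29.3
154 189.52513966480447
155 189.80978260869566
156 189.33969465648855
[173 199]
[ 0.46560362 -0.29153132  0.18860696] (np.float64(191.9232436521108), np.float64(172.77790355861853)) (np.float64(189.52449234289756), np.float64(155.68976826160755))
```

```bash
python3 -c "
from bench import *
print(close_job())"
```

```text
the job is handed in; nothing more can be done
None
```

I handed the job in at 17.6 s: the breaker was tripped and its lever re-latched. The probe is held upright in the guide ring, about 1 mm off centre, with its tip about 25 mm below the ring's underside by arm readings and no contact force seen; I viewed 11 pictures, one over the limit of 10.

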